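# Find the stamped jar crate and send it to dispatch

## Robot

A 6-joint arm with a two-finger parallel gripper is mounted at the origin on the work surface. World frame = base frame: x ahead of the robot, y to its left, z up, the work surface at z = 0. Lengths are in m, angles in rad, forces in N, time in s.
With the tool pointing down it reaches from about 0.3 to 1 m from the base axis. Payload 5.1 kg.
Tool frame: the origin (TCP) lies midway between the tips of the shut fingers; the grasp point (between the pads) lies ctrl.hold_point_z behind it (ctrl.hold_point_z is the distance from the TCP to the grasp point, in m); x points along the fingers, y is the direction in which the jaws open and shut, and the axes are right-handed (so a half turn about x gives the same grasp; the last joint's range is limited). The gripper opens to 95 mm and grips with 3 to 60 N. Pads are 20 mm wide; open, the fingers measure 119 mm over their backs; the gripper's body (75 mm by 180 mm) begins 59 mm behind the grasp point.
Start: joints at [-1.364, 0.124, 1.65, -0, 1.367, -0.083], TCP at [0.186, -0.623, 0.215] pointing down, gripper open.
Joint ranges: [-2.61, 2.61], [-1.02, 2.33], [0.03, 2.71], [-1.35, 4.49], [0.32, 2.68], [-2.91, 2.91]. Speed limits (rad/s): [2.57, 2.57, 3.14, 3.14, 3.14, 3.14].

## Interface

Orientations are given as a unit quaternion [w, x, y, z].
In Python, from rig import ctrl gives the robot as it stands.
- The arm moves only by the shell command python3 -m crank 'ROWS' [FORCE]. ROWS is JSON, a list that holds one entry, the list of rows, each a list of 7 numbers: the finger opening in mm, from 0 to 95.1, then the shift along the tool's x, y, z in units of 200 mm (1.0 is 200 mm), then the turn, a rotation vector about the tool's x, y, z in units of 45 degrees (1.0 is 45 degrees). A call has 1 to 12 rows; each row is the pose to reach, as a shift and turn from the pose commanded when the call began, along the tool's axes at that moment; what a row does not reach only later rows make up. A row lasts 1/8 s, in which the tool goes at most 62.5 mm and 10.7 degrees, less where a joint would pass 70% of its speed; a pose out of reach is approached as far as the arm can. A call with a number of a shift or a turn outside -1 to 1 is refused whole. A call with a gripper value outside its range is refused whole. The fingers move at their own pace and stop on an object; FORCE is the grip in N (left out, the last holds). Time passes only in rows, so rows that repeat a pose let the fingers close. It gives the time, the measured TCP pose, the force and the opening at its end, in the units of the state.
- ctrl.get_state(): the state, without advancing time (a new reading comes with each control period).
- ctrl.snapshot(name): name is "side" or "top" or "wrist"; returns the picture (384x512x3 uint8, red, green, blue); there is no depth.
- ctrl.camera_model(name): a dict with "K" (3x3 intrinsics, pixels), "eye" and "rotation" of the camera in the world. Camera axes: x right, y down, z forward; pixel columns grow to the right and rows downward; lengths in m; the calibration is good to about 2 mm. A picture is of the moment at which its call begins: read the wrist's pose just before it. camera_model takes no time and is no camera call; for the wrist camera it gives the pose at the moment of the call.
- ctrl.finish_job(): hands the job in, once; it reports no verdict.
The state is a dict: "time": time; "joint_pos": joint angles; "qd": joint speeds; "effort": joint torques, N m; "tool_pos": TCP position; "tcp_rot": TCP orientation; "contact_force": force on the tool from outside, world axes, zero at the start; "moment": the same for the moment, N m; "gripper_width": opening from 0.0 (shut) to 1.0 (fully open).
Only numpy, scipy, OpenCV 4.12 (cv2) and the standard library are available. Lean on these libraries where they do the work, as an engineer would, in place of code of your own. Each camera call takes 0.05 s, during which the arm holds its last target.

## Task

Without grasping or lifting anything, tip the left-hand crate over towards the robot with the fingers so that it lies on its side with its underside showing on the far side, then do the same to the right-hand crate. Leave them lying, and push the one with the round red stamp underneath sideways along the table until it lies wholly between the two yellow dispatch tapes, its mouth still towards the robot. Leave the other crate outside the tapes and the jars and other things where they stand.

Things in the scene. Friction and masses are not known exactly. Their poses are not given: they have to be found in the camera images.
- crate_a: the stamped crate: small empty open wooden slatted crate, 0.3 to 0.5 kg, 90 mm deep (x), 140 wide (y), 150 high (z), walls and floor 8 mm, slats as good as solid. Origin at the centre of the underside, z to the mouth. Starts upright, -x face to the robot (yaw within 0.3 rad), left or right. Round red and white stamp, 80 mm, under its floor.
- crate_b: same crate, bare underneath, starting on the other side. Behaviour of both: pulled level at 100 to 125 mm height, it tips about its bottom edge without sliding; past about 35 degrees it falls over onto its 140 x 150 mm face and stays lying, 90 mm high, its underside upright. Lying, it slides when pushed low on a side.
- lane: dispatch lane: two flat yellow tapes on the table (nothing to bump into), each 340 mm long and 25 mm wide, 200 mm apart between inner edges, running along the lane's x (away from the robot). Origin on the table midway between the tapes and midway along them. One crate starts to the left (+y) of it, the other to the right (-y).
- stamp (a point): centre of the stamp, on the underside of the stamped crate (at its origin)
- mouth_a (a point): centre of the open mouth of crate_a, 150 mm above its origin along its z
- mouth_b (a point): centre of the open mouth of crate_b, 150 mm above its origin along its z
- base_left (a point): point of the stamped crate at the underside edge, +y end: 70 mm from the crate's middle plane along its own y, midway in its depth
- base_right (a point): point of the stamped crate at the underside edge, -y end: 70 mm from the crate's middle plane along its own y, midway in its depth
- rim_left (a point): point of the stamped crate at the mouth rim, +y end: 70 mm from the crate's middle plane along its own y, midway in its depth
- rim_right (a point): point of the stamped crate at the mouth rim, -y end: 70 mm from the crate's middle plane along its own y, midway in its depth
- jar_pickle: bystander, loose: jar of pickles, green lid, 66 mm across, 110 mm high, beyond the lane. Origin at the centre of its underside
- jar_tomato: bystander, loose: jar of tomatoes, gold lid, 68 mm across, 100 mm high, beyond the lane. Origin at the centre of its underside
- jar_cherry: bystander, loose: dark cherry jar, gold lid, 68 mm across, 120 mm high, on the left. Origin at the centre of its underside
- jar_pepper: bystander, loose: orange pepper jar, red lid, 66 mm across, 100 mm high, on the right. Origin at the centre of its underside
- lids: bystander, loose: stack of gold jar lids, 68 mm across, 30 mm high, at the far end of the lane. Origin at the centre of its underside
- brush: bystander, loose: hand brush lying on the left. Origin at the centre of its underside (brush: within its handle)
- mug: bystander, loose: white mug, 72 mm across, 85 mm high, on the right. Origin at the centre of its underside
Mind the look-alikes: they are no part of the job. Leave any turquoise look-alike of the crate_b alone.

How it is judged:
By the outcome, as a careful person would: the job done as asked, in the order asked, and still so for the second after the job is handed in, with the robot touching nothing.
It also fails if it takes over 67 s, if anything falls off the work surface, if the arm or the gripper's body presses on something with over 40 N, if the wrist force passes 120 N, or if a joint passes its speed limit or range.

## Working session

There is one attempt and no reset: what is moved stays moved. The work goes in short steps, Python scripts to look and compute and a shell command to move; the robot and the scene stay as the last step left them, time stands still between calls to the robot, and variables do not carry over. Pictures are saved under pics/ and viewed, and the job is handed in when it is done.

```bash
ls; mkdir -p pics; python3 - <<'E'
from rig import ctrl
import cv2
for n in ("side","top"):
    im=ctrl.snapshot(n); cv2.imwrite(f"pics/{n}0.png",im[:,:,::-1])
    m=ctrl.camera_model(n); print(n,m)
s=ctrl.get_state(); print(s, ctrl.hold_point_z)
E
```

```text
pics
side {'K': array([[394.87072483,   0.        , 251.17566523],
       [  0.        , 394.87072483, 191.26776321],
       [  0.        ,   0.        ,   1.        ]]), 'eye': array([-0.12561684,  0.82845119,  1.04079749]), 'rotation': array([ 0.13551096, -0.28479584,  0.86863753, -0.38209547])}
top {'K': array([[426.41555487,   0.        , 254.84913037],
       [  0.        , 426.41555487, 193.04670462],
       [  0.        ,   0.        ,   1.        ]]), 'eye': array([0.27952892, 0.02457013, 1.53752449]), 'rotation': array([ 0.04578965, -0.6966495 ,  0.7133415 , -0.06104666])}
{'time': 0.1, 'joint_pos': array([-1.36357352e+00,  1.24447579e-01,  1.65148872e+00, -1.22653015e-06,
        1.36748949e+00, -8.25871872e-02]), 'qd': array([-0.00023259,  0.00019196, -0.00404496, -0.00107098,  0.00120577,
       -0.00104616]), 'effort': array([ 2.17465858e-04, -4.18880904e+01, -3.61096644e+01,  7.76529685e-02,
        4.61547018e-02, -6.26691121e-05]), 'tool_pos': array([ 0.18561532, -0.62235258,  0.21353378]), 'tcp_rot': array([-0.10145832, -0.69965495, -0.10275197,  0.69973652]), 'contact_force': array([-0.48120053,  0.67568666,  0.16549388]), 'moment': array([-0.00309791, -0.01281724,  0.02538032]), 'gripper_width': 0.9986382787289668} 0.0188
```

View pics/side0.png

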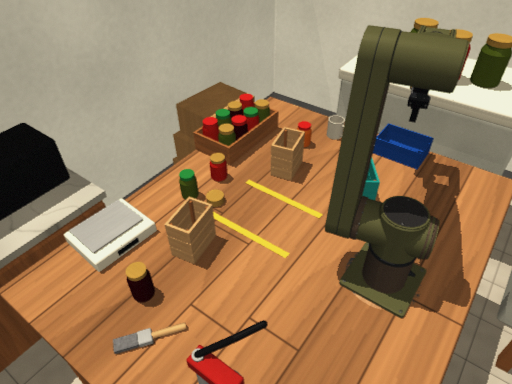

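View pics/top0.png

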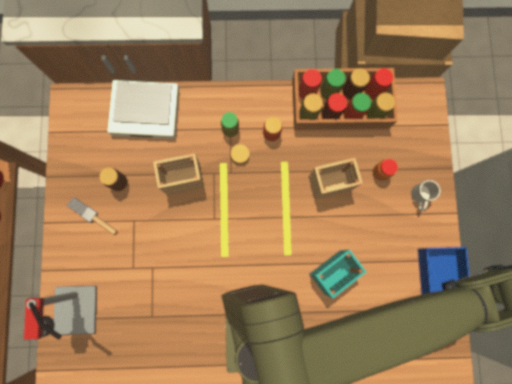

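Top view: wooden crates at (178,172) on the left and (338,177) on the right. The turquoise look-alike is at (338,273). Tapes run at u≈224 and u≈286, with the lids stack at (240,154). Other things that could be taken for a crate are the blue bin (443,270), the jar tray (345,97) and the brown box. I choose the two wooden slatted crates and check them in crops.

```bash
cat > h.py <<'E'
import numpy as np, cv2
from scipy.spatial.transform import Rotation as R
from rig import ctrl
def cam(n):
    m=ctrl.camera_model(n); q=m["rotation"]; return m["K"],np.array(m["eye"]),R.from_quat([q[1],q[2],q[3],q[0]]).as_matrix()
def cast(n,uv,z):
    K,e,M=cam(n); d=M@np.linalg.solve(K,[uv[0],uv[1],1.]); return e+d*(z-e[2])/d[2]
def proj(n,p):
    K,e,M=cam(n); c=M.T@(np.array(p)-e); c=K@c; return c[:2]/c[2]
def local(d):  # world displacement -> tool units
    q=ctrl.get_state()["tcp_rot"]; return R.from_quat([q[1],q[2],q[3],q[0]]).as_matrix().T@np.array(d)/0.2
E
python3 - <<'E'
from h import *
im=cv2.imread("pics/top0.png")
a=cv2.resize(im[140:210,140:215],None,fx=5,fy=5,interpolation=cv2.INTER_CUBIC)
b=cv2.resize(im[140:210,300:375],None,fx=5,fy=5,interpolation=cv2.INTER_CUBIC)
cv2.imwrite("pics/crop_top.png",np.hstack([a,b]))
im=cv2.imread("pics/side0.png")
a=cv2.resize(im[190:265,155:225],None,fx=5,fy=5,interpolation=cv2.INTER_CUBIC)
b=cv2.resize(im[115:190,255:325],None,fx=5,fy=5,interpolation=cv2.INTER_CUBIC)
cv2.imwrite("pics/crop_side.png",np.hstack([a,b]))
im=cv2.imread("pics/top0.png"); hsv=cv2.cvtColor(im,cv2.COLOR_BGR2HSV)
m=cv2.inRange(hsv,(26,150,150),(34,255,255))
c,_=cv2.findContours(m,cv2.RETR_EXTERNAL,cv2.CHAIN_APPROX_NONE)
for k in c:
    if cv2.contourArea(k)>100:
        r=cv2.minAreaRect(k); print([np.round(cast("top",p,0)[:2],3) for p in cv2.boxPoints(r)])
for n,uv,z in [("cherry",(108,176),.12),("pickle",(230,119),.11),("tomato",(272,124),.10),("lids",(240,153),.03),("pepper",(388,165),.1),("mug",(430,187),.085),("brushhandle",(105,225),.02),("turq",(338,268),.05)]:
    print(n,np.round(cast("top",uv,z),3))
E
```

```text
[array([0.628, 0.115]), array([0.628, 0.09 ]), array([0.292, 0.09 ]), array([0.293, 0.115])]
[array([ 0.627, -0.11 ]), array([ 0.628, -0.134]), array([ 0.29 , -0.134]), array([ 0.29, -0.11])]
cherry [0.564 0.483 0.12 ]
pickle [0.759 0.071 0.11 ]
tomato [ 0.741 -0.075  0.1  ]
lids [0.657 0.039 0.03 ]
pepper [ 0.586 -0.473  0.1  ]
mug [ 0.508 -0.62   0.085]
brushhandle [0.408 0.521 0.02 ]
turq [ 0.238 -0.291  0.05 ]
```

```bash
echo
```

```text
(no output)
```

View pics/crop_top.png

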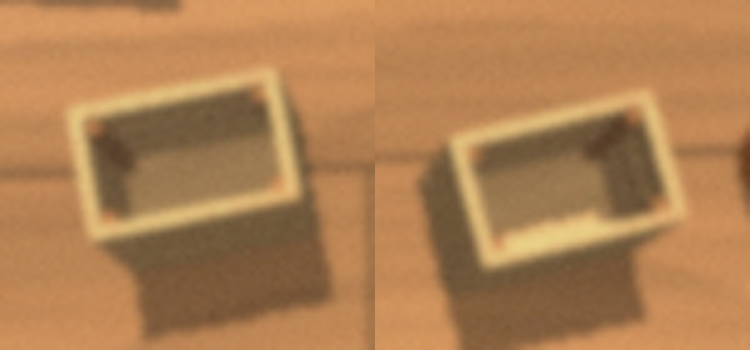

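View pics/crop_side.png

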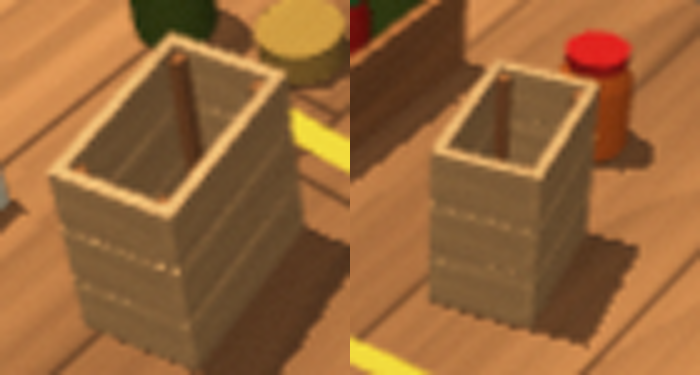

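```bash
python3 - <<'E'
from h import *
L=np.array([(66,106),(274,68),(300,195),(93,240)])/5+[140,140]
Rr=np.array([(75,138),(279,92),(313,215),(110,268)])/5+[300,140]
for P in (L,Rr):
    w=np.array([cast("top",p-0.5+.1,.15)[:2] for p in P]); c=w.mean(0)
    e=w[0]-w[1]+w[3]-w[2]; print(np.round(w,3).tolist(),c, "yaw",np.arctan2(-e[0],e[1]),np.linalg.norm(w-np.roll(w,1,0),axis=1))
E
```

```text
[[0.606, 0.327], [0.629, 0.19], [0.543, 0.173], [0.516, 0.309]] [0.57355797 0.24974265] yaw 0.18166751978942988 [0.09236377 0.13951723 0.0880113  0.13845063]
[[0.573, -0.209], [0.602, -0.348], [0.518, -0.366], [0.485, -0.229]] [ 0.5445846  -0.28787445] yaw 0.21842880695225667 [0.09013763 0.14144417 0.08590107 0.14082624]
```

```bash
cat >> h.py <<'E'
def tool():
    s=ctrl.get_state(); q=s["tcp_rot"]; return np.array(s["tool_pos"]),R.from_quat([q[1],q[2],q[3],q[0]]).as_matrix(),s
def to(p,Rw=None):
    P,T,s=tool(); d=T.T@(np.array(p)-P)/0.2
    print("t",round(s["time"],2),"pos",P.round(3),"shift",d.round(3),end=" ")
    if Rw is not None: print("turn",(R.from_matrix(T.T@Rw).as_rotvec()/(np.pi/4)).round(3))
    else: print()
def down(a):  # tool x down, tool y along world heading a (rad)
    x=np.array([0,0,-1.]); y=np.array([np.cos(a),np.sin(a),0]); return np.column_stack([x,y,np.cross(x,y)])
E
python3 - <<'E'
from h import *
P,T,s=tool(); print(T.round(3))
im=ctrl.snapshot("wrist"); cv2.imwrite("pics/w0.png",im[:,:,::-1]); K,e,M=cam("wrist"); print(K,e,T.T@(e-P),(T.T@M).round(3))
cL=np.array([.5736,.2497]); 
for a in (np.pi/2+.18,-np.pi/2+.18): to([*(cL+0.085*np.array([.983,.18])),.25],down(a))
E
```

```text
[[-0.     0.286 -0.958]
 [ 0.002 -0.958 -0.286]
 [-1.    -0.002 -0.   ]]
[[287.66105686   0.         257.96521689]
 [  0.         287.66105686 193.46652681]
 [  0.           0.           1.        ]] [ 0.24782779 -0.604584    0.38416356] [-0.17062116  0.00043915 -0.06472142] [[ 0.    -0.238  0.971]
 [ 1.    -0.    -0.   ]
 [ 0.     0.971  0.238]]
t 0.15 pos [ 0.186 -0.622  0.214] shift [-0.176 -3.579 -3.527] turn [-3.86e+00 -3.00e-03 -0.00e+00]
t 0.15 pos [ 0.186 -0.622  0.214] shift [-0.176 -3.579 -3.527] turn [ 0.14  -0.     0.002]
```

View pics/w0.png

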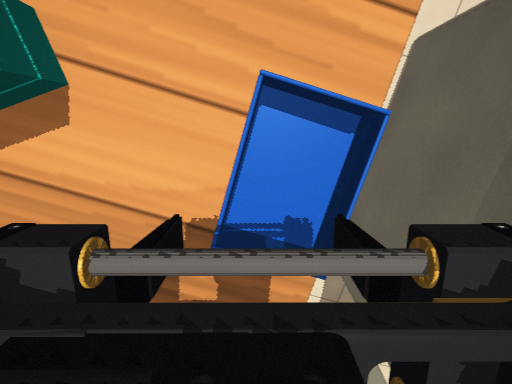

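The wrist camera sits on the outboard side of the gripper. It shows the blue bin and a corner of the turquoise look-alike. I'll move towards a point behind the left crate.

```bash
python3 -m crank '[[[70,-0.2,-0.9,-0.88,0.04,0,0],[70,-0.2,-0.9,-0.88,0.04,0,0],[70,-0.2,-0.9,-0.88,0.04,0,0],[70,-0.2,-0.9,-0.88,0.04,0,0],[70,-0.2,-0.9,-0.88,0.04,0,0]]]'
python3 -m crank '[[[70,0,-0.9,-0.88,0.04,0,0],[70,0,-0.9,-0.88,0.04,0,0],[70,0,-0.9,-0.88,0.04,0,0],[70,0,-0.9,-0.88,0.04,0,0],[70,0,-0.9,-0.88,0.04,0,0]]]'
python3 -m crank '[[[70,0,-0.9,-0.88,0.04,0,0],[70,0,-0.9,-0.88,0.04,0,0],[70,0,-0.9,-0.88,0.04,0,0],[70,0,-0.9,-0.88,0.04,0,0],[70,0,-0.9,-0.88,0.04,0,0]]]'
python3 - <<'E'
from h import *
cL=np.array([.5736,.2497]); 
to([*(cL+0.095*np.array([.983,.18])),.25],down(-np.pi/2+.18))
E
```

```text
time: 0.78
tool_pos: [0.3045, -0.3977, 0.2556]
tcp_rot: [0.093, 0.701, 0.092, -0.701]
contact_force: [-1.1, 0.1, -0.3]
gripper_width: 0.739
time: 1.4
tool_pos: [0.4283, -0.1786, 0.2542]
tcp_rot: [-0.082, -0.702, -0.082, 0.702]
contact_force: [-0.2, -1.3, 0.5]
gripper_width: 0.735
time: 2.02
tool_pos: [0.5594, 0.0351, 0.2535]
tcp_rot: [-0.07, -0.703, -0.07, 0.704]
contact_force: [-0.4, -0.1, -1.1]
gripper_width: 0.737
t 2.02 pos [0.559 0.035 0.254] shift [ 0.017 -1.03  -0.756] turn [0.024 0.002 0.   ]
```

```bash
python3 -m crank '[[[70,0,-1.0,-0.74,0.02,0,0],[70,0,-1.0,-0.74,0.02,0,0],[70,0,-1.0,-0.74,0.02,0,0],[70,0,-1.0,-0.74,0.02,0,0],[70,0,-1.0,-0.74,0.02,0,0],[70,0,-1.0,-0.74,0.02,0,0]]]'
python3 - <<'E'
from h import *
cL=np.array([.5736,.2497]); 
to([*(cL+0.095*np.array([.983,.18])),.12],down(-np.pi/2+.18))
im=ctrl.snapshot("wrist"); cv2.imwrite("pics/w1.png",im[:,:,::-1])
im=ctrl.snapshot("side"); cv2.imwrite("pics/s1.png",im[:,:,::-1])
E
```

```text
time: 2.78
tool_pos: [0.6648, 0.2566, 0.2538]
tcp_rot: [-0.063, -0.704, -0.062, 0.705]
contact_force: [0.3, 0.5, 0.2]
gripper_width: 0.735
t 2.77 pos [0.665 0.257 0.254] shift [ 0.669 -0.049 -0.021] turn [-0.003  0.002 -0.001]
```

View pics/w1.png

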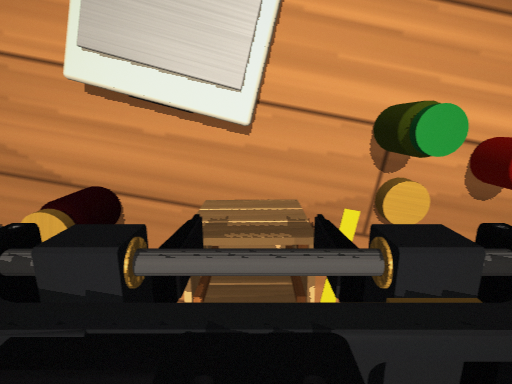

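View pics/s1.png

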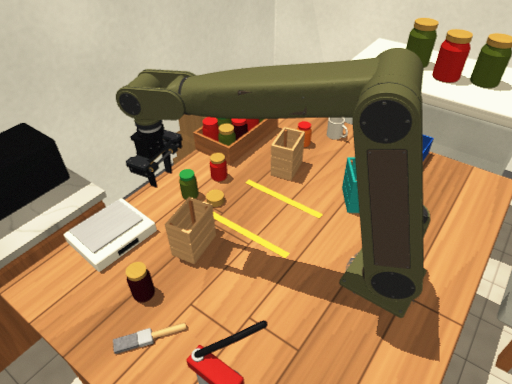

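The side view shows the fingers behind the left crate, and in the wrist view the crate is centred at (255,225). I'll descend to 120 mm and pull towards the robot.

```bash
python3 -m crank '[[[70,0.66,-0.04,0,0,0,0],[70,0.66,-0.04,0,0,0,0],[70,0.66,-0.04,0,0,0,0],[70,0.66,-0.04,0.08,0,0,0],[70,0.66,-0.04,0.12,0,0,0],[70,0.66,-0.04,0.16,0,0,0],[70,0.66,-0.04,0.2,0,0,0]]]'
python3 -m crank '[[[70,0,0,0.05,0,0,0],[70,0,0,0.1,0,0,0],[70,0,0,0.15,0,0,0],[70,0,0,0.2,0,0,0],[70,0,0,0.24,0,0,0]]]'
python3 - <<'E'
from h import *
to([0,0,0])
im=ctrl.snapshot("side"); cv2.imwrite("pics/s2.png",im[:,:,::-1])
E
```

```text
time: 3.75
tool_pos: [0.625, 0.2596, 0.125]
tcp_rot: [0.063, 0.706, 0.064, -0.702]
contact_force: [3.5, 0.3, 3.4]
gripper_width: 0.734
time: 4.38
tool_pos: [0.575, 0.2507, 0.1221]
tcp_rot: [-0.064, -0.704, -0.063, 0.705]
contact_force: [1.4, -0.3, 2.6]
gripper_width: 0.733
t 4.38 pos [0.575 0.251 0.122] shift [0.616 0.719 3.052]
```

View pics/s2.png

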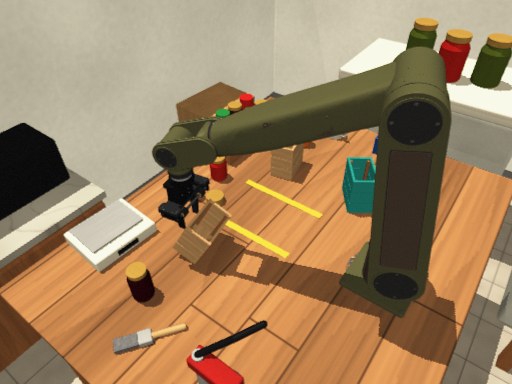

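The crate leans about 30° towards the robot, at (203,235). I'll carry on until it falls, then back off.

```bash
python3 -m crank '[[[70,0,0,0.05,0,0,0],[70,0,0,0.1,0,0,0],[70,0,0,0.14,0,0,0],[70,0,0,0.14,0,0,0],[70,0,0,0.14,0,0,0]]]'
python3 - <<'E'
from h import *
to([0,0,0])
im=ctrl.snapshot("side"); cv2.imwrite("pics/s3.png",im[:,:,::-1])
E
```

```text
time: 5.05
tool_pos: [0.5489, 0.246, 0.1227]
tcp_rot: [0.063, 0.704, 0.064, -0.704]
contact_force: [0.7, -0.3, 0.4]
gripper_width: 0.735
t 5.05 pos [0.549 0.246 0.123] shift [0.613 0.719 2.92 ]
```

View pics/s3.png

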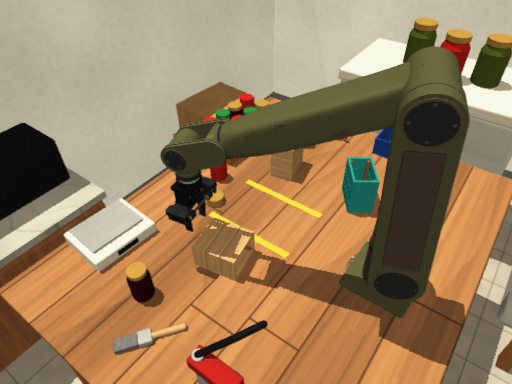

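The left crate lies on its side at (224,248), mouth towards the robot. I'll back off and tilt the wrist to look at its underside.

```bash
python3 -m crank '[[[70,-0.25,0,-0.35,0,0,0],[70,-0.25,0,-0.35,0,0,0],[70,-0.25,0,-0.35,0,-0.2,0],[70,-0.25,0,-0.35,0,-0.4,0],[70,-0.25,0,-0.35,0,-0.6,0],[70,-0.25,0,-0.35,0,-0.8,0],[70,-0.25,0,-0.35,0,-0.9,0],[70,-0.25,0,-0.35,0,-0.9,0]]]'
python3 - <<'E'
from h import *
P,T,s=tool();print(P,T[:,0],s["joint_pos"])
im=ctrl.snapshot("wrist"); cv2.imwrite("pics/w4.png",im[:,:,::-1])
E
```

```text
time: 6.1
tool_pos: [0.6181, 0.2582, 0.17]
tcp_rot: [-0.081, -0.416, -0.037, 0.905]
contact_force: [0.4, -0.2, -0.1]
gripper_width: 0.736
[0.61809199 0.25824359 0.16996238] [-0.64080372 -0.11648515 -0.75881605] [0.28554603 0.64410307 1.17759932 0.07657409 2.0252683  1.68541503]
```

View pics/w4.png

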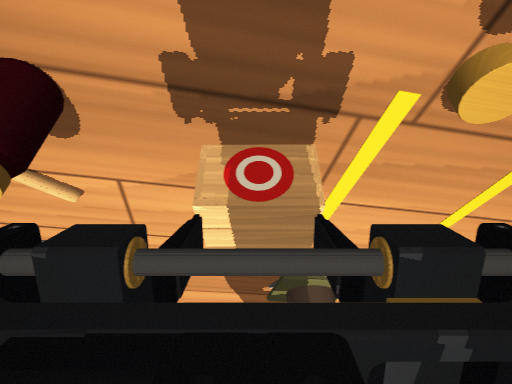

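The stamp is visible at (259,174), so the left crate is crate_a, and its underside faces away from the robot. Next is the right crate.

```bash
python3 -m crank '[[[70,-0.2,0,0,0,0.2,0],[70,-0.4,0,0.2,0,0.4,0],[70,-0.4,0,0.2,0,0.6,0],[70,-0.4,0,0.2,0,0.8,0],[70,-0.4,0,0.2,0,0.9,0],[70,-0.4,0,0.2,0,0.9,0]]]'
python3 - <<'E'
from h import *
to([.637,-.267,.25],down(-np.pi/2+.218))
E
```

```text
time: 6.9
tool_pos: [0.6376, 0.2624, 0.262]
tcp_rot: [0.063, 0.705, 0.064, -0.703]
contact_force: [0.3, -1.3, 0.7]
gripper_width: 0.741
t 6.9 pos [0.638 0.262 0.262] shift [0.057 2.603 0.479] turn [-0.048 -0.004  0.001]
```

```bash
python3 -m crank '[[[70,0.02,0.87,0.16,-0.02,0,0],[70,0.02,0.87,0.16,-0.02,0,0],[70,0.02,0.87,0.16,-0.02,0,0],[70,0.02,0.87,0.16,-0.02,0,0]]]'
python3 -m crank '[[[70,0.02,0.87,0.16,-0.02,0,0],[70,0.02,0.87,0.16,-0.02,0,0],[70,0.02,0.87,0.16,-0.02,0,0],[70,0.02,0.87,0.16,-0.02,0,0]]]'
python3 -m crank '[[[70,0.02,0.87,0.16,-0.02,0,0],[70,0.02,0.87,0.16,-0.02,0,0],[70,0.02,0.87,0.16,-0.02,0,0],[70,0.02,0.87,0.16,-0.02,0,0],[70,0.02,0.87,0.16,-0.02,0,0]]]'
python3 - <<'E'
from h import *
to([.637,-.267,.12],down(-np.pi/2+.218))
im=ctrl.snapshot("side"); cv2.imwrite("pics/s5.png",im[:,:,::-1])
E
```

```text
time: 7.4
tool_pos: [0.6389, 0.0821, 0.2557]
tcp_rot: [-0.067, -0.704, -0.067, 0.704]
contact_force: [-0.0, 0.5, 0.2]
gripper_width: 0.736
time: 7.9
tool_pos: [0.6413, -0.0938, 0.2513]
tcp_rot: [-0.073, -0.703, -0.073, 0.703]
contact_force: [-0.4, -1.2, 0.7]
gripper_width: 0.736
time: 8.52
tool_pos: [0.6469, -0.2665, 0.2473]
tcp_rot: [-0.08, -0.702, -0.081, 0.703]
contact_force: [-0.2, -0.1, 0.2]
gripper_width: 0.736
t 8.53 pos [ 0.647 -0.267  0.247] shift [ 0.637 -0.008  0.049] turn [ 0.013 -0.     0.002]
```

View pics/s5.png

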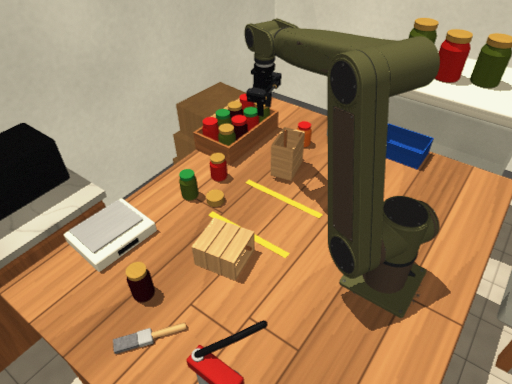

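```bash
python3 -m crank '[[[70,0.63,0,0,0,0,0],[70,0.63,0,0,0,0,0],[70,0.63,0,0.06,0,0,0],[70,0.63,0,0.12,0,0,0],[70,0.63,0,0.17,0,0,0],[70,0.63,0,0.22,0,0,0],[70,0.63,0,0.26,0,0,0]]]'
python3 -m crank '[[[70,0,0,0.05,0,0,0],[70,0,0,0.1,0,0,0],[70,0,0,0.15,0,0,0],[70,0,0,0.2,0,0,0],[70,0,0,0.25,0,0,0],[70,0,0,0.3,0,0,0]]]'
python3 - <<'E'
from h import *
to([0,0,0])
im=ctrl.snapshot("side"); cv2.imwrite("pics/s6.png",im[:,:,::-1])
E
```

```text
time: 9.45
tool_pos: [0.5965, -0.2807, 0.124]
tcp_rot: [0.08, 0.704, 0.079, -0.701]
contact_force: [3.3, 0.4, 2.9]
gripper_width: 0.736
time: 10.2
tool_pos: [0.5354, -0.2935, 0.1205]
tcp_rot: [-0.08, -0.702, -0.08, 0.703]
contact_force: [-0.0, 0.4, 0.0]
gripper_width: 0.735
t 10.2 pos [ 0.535 -0.293  0.12 ] shift [ 0.61  -2.032  2.276]
```

View pics/s6.png

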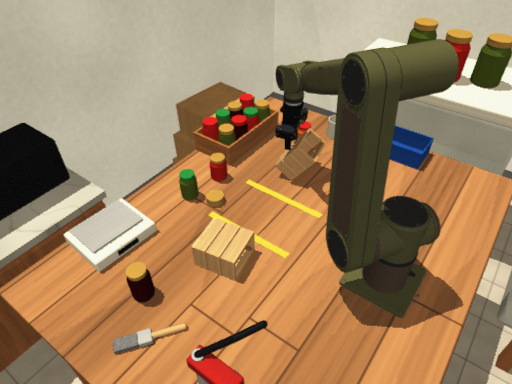

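```bash
python3 -m crank '[[[70,0,0,0.04,0,0,0],[70,0,0,0.08,0,0,0],[70,0,0,0.08,0,0,0],[70,0,0,0.08,0,0,0]]]'
python3 -m crank '[[[70,-0.3,0,-0.2,0,0,0],[70,-0.7,0,-0.2,0,0,0],[70,-0.7,0,-0.2,0,0,0],[70,-0.7,0,-0.2,0,0,0]]]'
python3 - <<'E'
from h import *
to([0,0,0])
for n in("side","top"):
    im=ctrl.snapshot(n); cv2.imwrite(f"pics/{n}7.png",im[:,:,::-1])
E
```

```text
time: 10.75
tool_pos: [0.5215, -0.2972, 0.1215]
tcp_rot: [0.08, 0.703, 0.08, -0.703]
contact_force: [0.3, -0.1, -0.4]
gripper_width: 0.736
time: 11.25
tool_pos: [0.562, -0.2887, 0.2649]
tcp_rot: [0.082, 0.704, 0.079, -0.701]
contact_force: [-0.5, 0.8, -0.2]
gripper_width: 0.734
t 11.25 pos [ 0.562 -0.289  0.265] shift [ 1.305 -2.046  2.418]
```

View pics/side7.png

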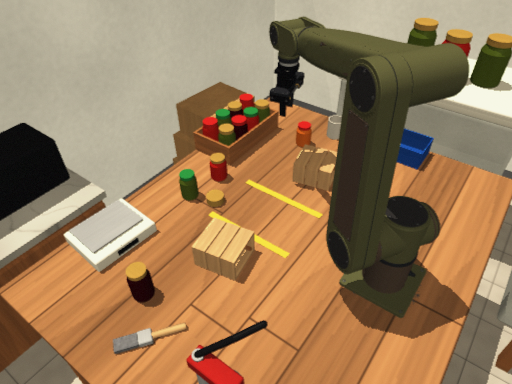

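View pics/top7.png

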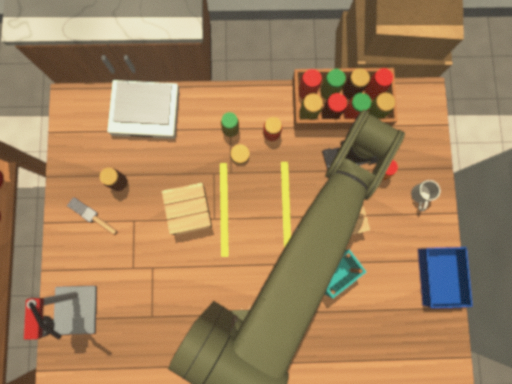

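Both crates are lying down: the left one at (186,210) in the top view, the right one at (316,168) in the side view. I'll measure the left crate's lying pose from its top face, at z=0.09.

```bash
python3 - <<'E'
from h import *
im=cv2.imread("pics/top7.png")
cv2.imwrite("pics/crop7.png",cv2.resize(im[170:250,150:230],None,fx=7,fy=7,interpolation=cv2.INTER_CUBIC))
E
```

```text
(no output)
```

View pics/crop7.png

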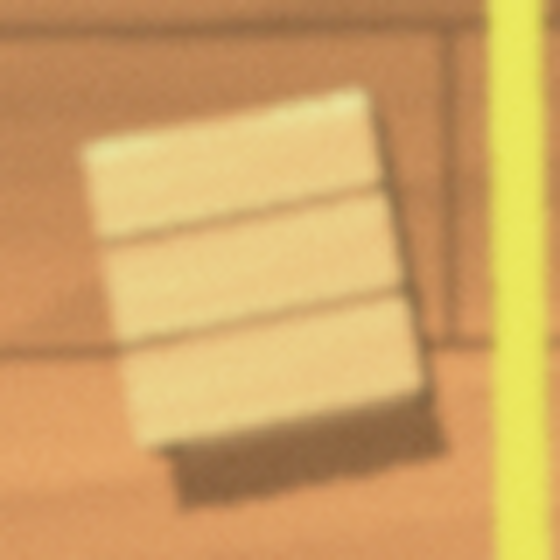

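```bash
python3 - <<'E'
from h import *
P=np.array([(80,146),(366,90),(425,392),(140,448)])/7+[149.5,169.5]
w=np.array([cast("top",p,.09)[:2] for p in P]); e=w[0]-w[1]+w[3]-w[2]
print(w.round(3).tolist(),w.mean(0),"yaw",np.arctan2(-e[0],e[1]),np.linalg.norm(w-np.roll(w,1,0),axis=1))
E
```

```text
[[0.516, 0.312], [0.541, 0.172], [0.392, 0.144], [0.368, 0.282]] [0.45433652 0.22747499] yaw 0.17345121276596723 [0.15101284 0.14185819 0.15158889 0.1392976 ]
```

```bash
python3 - <<'E'
from h import *
to([.45,.365,.25],down(0))
E
```

```text
t 11.35 pos [ 0.56  -0.288  0.26 ] shift [ 0.054 -3.304 -0.199] turn [-1.711  0.     0.003]
```

```bash
python3 -m crank '[[[70,0,-1,-0.06,-0.2,0,0],[70,0,-1,-0.06,-0.4,0,0],[70,0,-1,-0.06,-0.6,0,0],[70,0,-1,-0.06,-0.8,0,0],[70,0,-1,-0.06,-0.9,0,0]]]'
python3 - <<'E'
from h import *
to([.45,.365,.25],down(0))
E
```

```text
time: 11.98
tool_pos: [0.5256, -0.0888, 0.2583]
tcp_rot: [-0.319, -0.629, -0.321, 0.632]
contact_force: [-0.6, 0.0, -0.4]
gripper_width: 0.737
t 11.97 pos [ 0.526 -0.089  0.258] shift [ 0.046 -1.644 -1.608] turn [-0.804  0.     0.006]
```

```bash
python3 -m crank '[[[70,0,-0.95,-0.93,-0.2,0,0],[70,0,-0.95,-0.93,-0.4,0,0],[70,0,-0.95,-0.93,-0.6,0,0],[70,0,-0.95,-0.93,-0.8,0,0],[70,0,-0.95,-0.93,-0.8,0,0]]]'
python3 - <<'E'
from h import *
to([.45,.365,.25],down(0))
E
```

```text
time: 12.6
tool_pos: [0.4829, 0.1743, 0.2585]
tcp_rot: [-0.498, -0.5, -0.5, 0.503]
contact_force: [0.0, 0.3, -0.2]
gripper_width: 0.734
t 12.6 pos [0.483 0.174 0.258] shift [ 0.042 -0.169 -0.953] turn [-0.006  0.001  0.006]
```

```bash
python3 -m crank '[[[70,0,-0.12,-0.97,0,0,0],[70,0,-0.12,-0.97,0,0,0],[70,0,-0.12,-0.97,0,0,0],[70,0,-0.12,-0.97,0,0,0],[70,0.4,-0.12,-0.97,0,0,0],[70,0.6,-0.12,-0.97,0,0,0]]]'
python3 - <<'E'
from h import *
to([.46,.34,.03],down(0))
im=ctrl.snapshot("side"); cv2.imwrite("pics/s8.png",im[:,:,::-1])
E
```

```text
time: 13.35
tool_pos: [0.4629, 0.3645, 0.139]
tcp_rot: [-0.498, -0.502, -0.497, 0.503]
contact_force: [0.5, -0.7, -0.4]
gripper_width: 0.734
t 13.35 pos [0.463 0.365 0.139] shift [ 0.545 -0.013  0.122] turn [-0.014  0.002  0.   ]
```

View pics/s8.png

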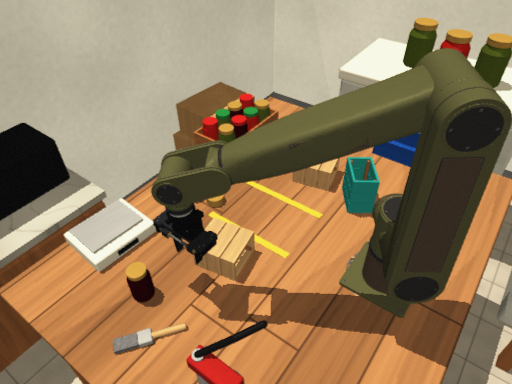

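The gripper stands clear to the left of the crate, at (190,235). I'll lower it beside the crate and push slowly.

```bash
python3 -m crank '[[[70,0.55,0,0,0,0,0],[70,0.55,0,0,0,0,0],[70,0.55,0,0.05,0,0,0],[70,0.55,0,0.1,0,0,0],[70,0.55,0,0.15,0,0,0],[70,0.55,0,0.2,0,0,0],[70,0.55,0,0.25,0,0,0],[70,0.55,0,0.3,0,0,0],[70,0.55,0,0.35,0,0,0],[70,0.55,0,0.4,0,0,0]]]'
python3 -m crank '[[[70,0,0,0.06,0,0,0],[70,0,0,0.12,0,0,0],[70,0,0,0.18,0,0,0],[70,0,0,0.24,0,0,0],[70,0,0,0.3,0,0,0],[70,0,0,0.36,0,0,0],[70,0,0,0.42,0,0,0],[70,0,0,0.48,0,0,0],[70,0,0,0.54,0,0,0],[70,0,0,0.58,0,0,0]]]'
python3 - <<'E'
from h import *
to([.46,.07,.03],down(0))
for n in("side","top"):
    im=ctrl.snapshot(n); cv2.imwrite(f"pics/{n}9.png",im[:,:,::-1])
E
```

```text
time: 14.65
tool_pos: [0.4625, 0.2859, 0.032]
tcp_rot: [0.498, 0.503, 0.498, -0.502]
contact_force: [0.5, 4.7, 3.8]
gripper_width: 0.735
time: 15.9
tool_pos: [0.4603, 0.17, 0.0316]
tcp_rot: [-0.497, -0.503, -0.498, 0.503]
contact_force: [0.3, 5.9, 4.7]
gripper_width: 0.736
t 15.9 pos [0.46  0.17  0.032] shift [0.007 0.003 0.5  ] turn [-0.013 -0.002  0.002]
```

View pics/side9.png

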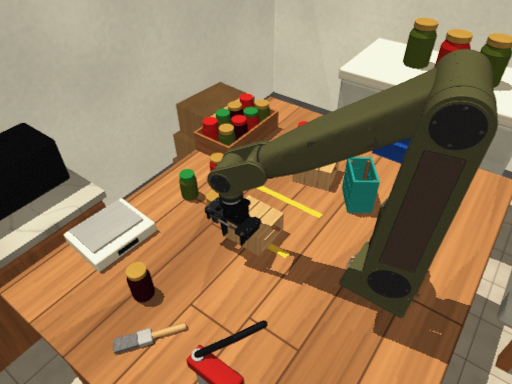

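View pics/top9.png

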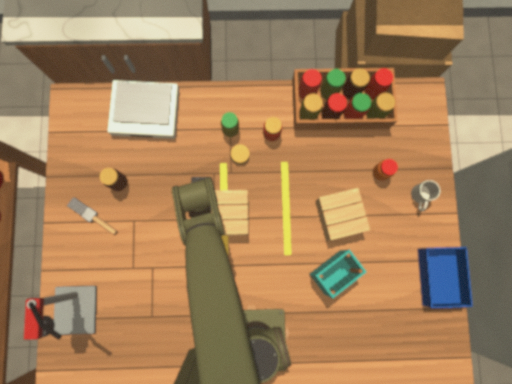

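The crate has squared up, with its right edge at u≈248 in the top view. It is still crossing the left tape. I'll keep pushing, then measure.

```bash
python3 -m crank '[[[70,0,0,0.06,0,0,0],[70,0,0,0.12,0,0,0],[70,0,0,0.18,0,0,0],[70,0,0,0.24,0,0,0],[70,0,0,0.3,0,0,0],[70,0,0,0.35,0,0,0],[70,0,0,0.4,0,0,0],[70,0,0,0.43,0,0,0],[70,0,0,0.45,0,0,0],[70,0,0,0.45,0,0,0]]]'
python3 - <<'E'
from h import *
to([.46,.07,.03],down(0))
im=ctrl.snapshot("top")[:,:,::-1]; cv2.imwrite("pics/top10.png",im)
cv2.imwrite("pics/crop10.png",cv2.resize(im[160:260,200:310],None,fx=6,fy=6,interpolation=cv2.INTER_CUBIC))
E
```

```text
time: 17.25
tool_pos: [0.4603, 0.0797, 0.0316]
tcp_rot: [-0.498, -0.502, -0.498, 0.502]
contact_force: [0.1, 0.4, -0.7]
gripper_width: 0.737
t 17.25 pos [0.46  0.08  0.032] shift [ 0.008 -0.001  0.048] turn [-0.011  0.001 -0.   ]
```

View pics/crop10.png

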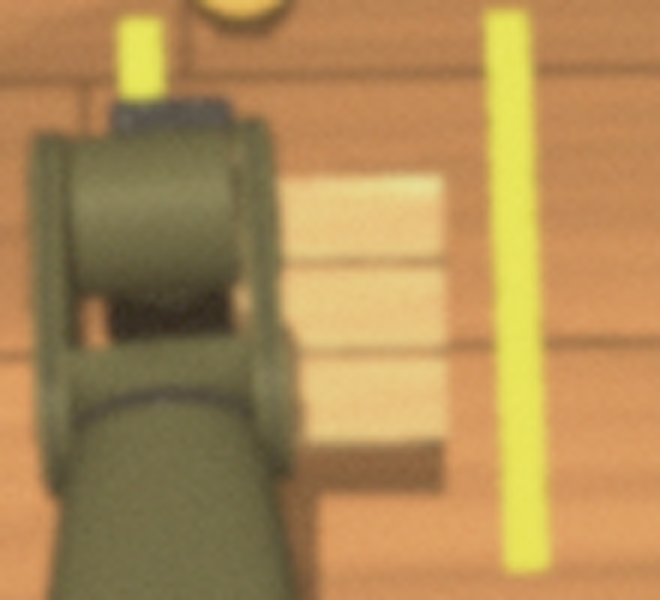

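```bash
python3 - <<'E'
from h import *
for p in [(443,176),(446,440)]: print(cast("top",np.array(p)/6+[199.5,159.5],.09).round(4))
E
```

```text
[ 0.513  -0.0736  0.09  ]
[ 0.362  -0.0705  0.09  ]
```

The crate's right side is at y≈-0.072, so its centre is at about -0.002. I'll nudge it 8 mm more, then back off and rise.

```bash
python3 -m crank '[[[70,0,0,0.02,0,0,0],[70,0,0,0.04,0,0,0],[70,0,0,0.04,0,0,0],[70,0,0,-0.1,0,0,0],[70,0,0,-0.25,0,0,0],[70,0,0,-0.4,0,0,0],[70,-0.4,0,-0.5,0,0,0],[70,-0.8,0,-0.7,0,0,0],[70,-1,0,-1,0,0,0],[70,-1,0,-1,0,0,0],[70,-1,0,-1,0,0,0]]]'
python3 -m crank '[[[70,0,0,-0.8,0,0,0],[70,0,0,-0.8,0,0,0],[70,0,0,-0.8,0,0,0],[70,0,0,-0.8,0,0,0]]]'
python3 - <<'E'
from h import *
to([0,0,0])
for n in("side","top"):
    im=ctrl.snapshot(n)[:,:,::-1]; cv2.imwrite(f"pics/{n}11.png",im)
cv2.imwrite("pics/crop11.png",cv2.resize(im[160:260,200:310],None,fx=6,fy=6,interpolation=cv2.INTER_CUBIC))
E
```

```text
time: 18.68
tool_pos: [0.4637, 0.2824, 0.2357]
tcp_rot: [0.5, 0.504, 0.497, -0.499]
contact_force: [-0.3, -0.5, -0.2]
gripper_width: 0.737
time: 19.18
tool_pos: [0.4627, 0.4403, 0.2287]
tcp_rot: [-0.499, -0.5, -0.498, 0.503]
contact_force: [-0.8, -0.9, 0.4]
gripper_width: 0.736
t 19.18 pos [0.463 0.44  0.229] shift [ 1.157 -2.296  2.213]
```

View pics/crop11.png

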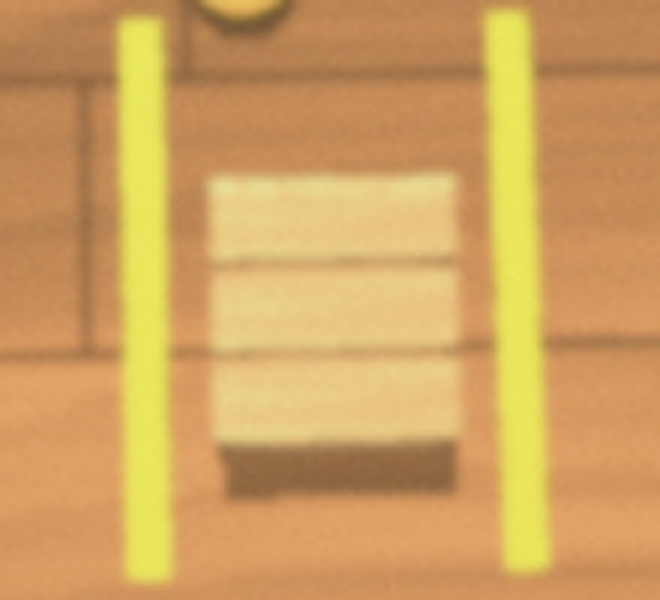

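View pics/side11.png

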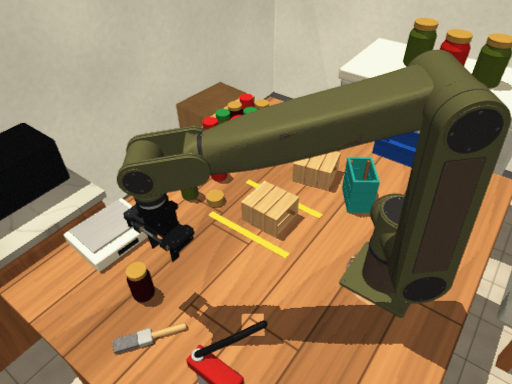

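View pics/top11.png

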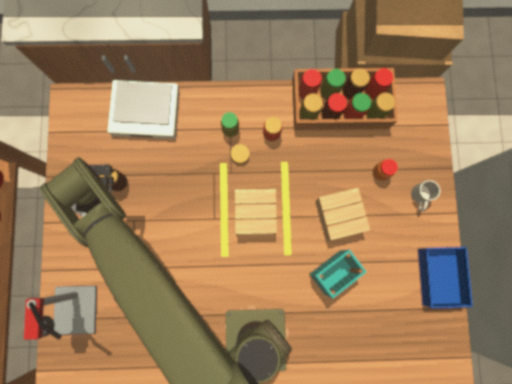

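The stamped crate lies squarely between the tapes at (256,213) in the top view. The right crate lies outside at (344,214), and the jars, lids, mug and brush are where they were. I'll measure once more and hand in.

```bash
python3 - <<'E'
from h import *
for p in [(208,178),(457,176),(460,440),(213,445)]: print(cast("top",np.array(p)/6+[199.5,159.5],.09).round(4))
s=ctrl.get_state(); print(s["time"],np.abs(s["qd"]).max())
ctrl.finish_job()
E
```

```text
[0.5148 0.0612 0.09  ]
[ 0.5129 -0.0816  0.09  ]
[ 0.3618 -0.0784  0.09  ]
[0.3623 0.0611 0.09  ]
19.275 0.019290618339375735
the job is handed in; nothing more can be done
```

The job is done and handed in at about 19 s. I tipped the left crate towards the robot with the open fingers, then the right one, without grasping or lifting either.

- **Stamp:** a tilted wrist view showed the red and white stamp under the left crate, so I pushed that one sideways into the lane. I did not look under the right crate.
- **Stamped crate:** in the last top-view check its sides are at y from about -0.080 to 0.061. The inner tape edges are at -0.110 and 0.090, leaving roughly 30 mm clear on each side. It spans x 0.36 to 0.515 (tapes 0.29 to 0.63) and lies square to the tapes with its mouth towards the robot.
- **Other things:** the right crate lies outside the tapes. The turquoise look-alike, jars, lids, mug and brush look unmoved in the last side and top pictures, judged by eye. The gripper is clear of everything.
- **Forces:** readings at the end of each move stayed below about 8 N. No check failed or disagreed.

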